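Seat a printing screen and snap its toggle clamp shut

TASK

Slide the small aluminium printing screen along the board into the corner stop until it sits flush against both legs, and press it home firmly there. Then push the red clamp handle past upright so that the clamp snaps over and holds the screen down, and let go. Be gentle throughout (about 10 N of push is enough, well below 25 N), and leave the ink jar, squeegee and tape roll where they are.

Things in the scene. Friction and masses are not known exactly. Their poses are not given: they have to be found in the camera images.
- board: Fixed plywood printing board, 360 (x) x 460 (y) x 18 mm thick. Origin: centre of its underside, so its upper face is 18 mm above it. The screen, stop and clamp stand on it, the stop's and clamp's axes parallel to its own. The stop is rigid: the force rises steeply once the screen is home. Pressed down while slid, the screen drags or binds.
- stop: Fixed L-shaped aluminium corner stop, 12 mm high. Origin: inner corner of the L, level with the board's upper face. Far leg: face at x = 0, from the corner to y = +180 mm. Right leg: face at y = 0, from the corner to x = -150 mm. Legs 20 mm thick, outside those faces. A screen fully home has its centre at x = -75, y = +90 mm here, sides parallel to the legs.
- screen: Loose printing screen, 0.2 to 0.42 kg: aluminium frame 150 (x) x 180 (y) x 20 mm high, rails 24 mm wide, yellow mesh (top 5 mm above the underside). Origin: centre of its underside. Starts flat, 20 to 45 mm short of the far leg, 20 to 40 mm off the right leg, turned up to 0.12 rad. Slides under a few N. Its left (+y) rail, centre line at y = +78, can be pinched from above.
- clamp: Steel toggle clamp on the board, outside the stop's right leg. Origin: centre of its base plate's underside (50 x 56 mm), level with the board's upper face. Its rocker hinges about this x axis, 50 mm above the origin, and carries a red handle and an arm with a rubber pad 74 mm from the hinge. Pushing the handle towards +y swings the raised pad down onto the screen's right rail.
- rocker (a joint): Rocker angle, rad. 0: open, handle leaning 0.6 rad from upright to the clamp's -y (start). 0.6: handle upright, dead centre. About 0.85: closed, pad pressing on the seated screen; rigid then. A spring drives it away from centre both ways: let go before 0.6 it falls open, beyond 0.6 it snaps shut. Pushed level 65 mm above the hinge it needs about 8 to 12 N at first, nothing at the centre.
- handle_tip (a point): Centre of the rounded end of the red handle, a round bar 18 mm thick, red from 39 mm off the hinge outwards. The point lies 108 mm from the hinge and moves with the rocker: 62 mm to the clamp's -y of the hinge when open.
- ink: Jar of ink, 60 mm across and 75 mm high, blue label, white cap, standing on the table left of the board. Origin: centre of its underside. Leave alone.
- squeegee: Printing squeegee lying on the table left of the board, wooden grip 30 x 150 x 26 mm with a dark blade along one side. Origin: under the middle of the grip. Leave alone.
- tape: Roll of yellow tape lying flat on the table left of the board, 90 mm across and 24 mm high. Origin: centre of its underside. Leave alone.
Things that resemble listed ones, but are neither listed nor needed, are in the scene too. What is shaped like the screen but pink is not meant.

How it is judged:
By the outcome, as a careful person would: the job done as asked, in the order asked, and still so for the second after the job is handed in, with the robot touching nothing.
It also fails if it takes over 64 s, if anything falls off the work surface, if the arm or the gripper's body presses on something with over 40 N, if the wrist force passes 120 N, or if a joint passes its speed limit or range.

ROBOT

A 7-joint arm with a two-finger parallel gripper is mounted at the origin on the work surface. World frame = base frame: x ahead of the robot, y to its left, z up, the work surface at z = 0. Lengths are in m, angles in rad, forces in N, time in s.
With the tool pointing down it reaches from about 0.4 to 0.9 m from the base axis. Payload 5.6 kg.
Tool frame: the origin (TCP) lies at the very end of the fingers, on their centre line; the grasp point (between the pads) lies 19 mm behind it (bot.grasp_offset is the distance from the TCP to the grasp point, in m); z points along the fingers, y is the line along which they close (so a half turn about z gives the same grasp; the last joint's range is limited). The gripper opens to 92 mm and grips with 3 to 60 N. Pads are 20 mm wide; open, the fingers measure 128 mm over their backs; the gripper's body (75 mm by 189 mm) begins 69 mm behind the grasp point.
Start: joints at [1.085, 0.468, -0.012, 1.603, 0.006, 1.071, -0.056], TCP at [0.278, -0.587, 0.215] pointing down, gripper open.
Joint ranges: [-2.53, 2.53], [-0.31, 2.02], [-1.57, 1.55], [0.28, 2.44], [-1.29, 4.43], [0.15, 1.84], [-2.92, 2.92]. Speed limits (rad/s): [2.57, 2.57, 3.14, 3.14, 3.14, 3.14, 3.14].

INTERFACE

Orientations are given as a unit quaternion [w, x, y, z].
In Python, from station import bot, get_image, order gives the robot as it stands.
- The arm moves only by the tool jog_arm, never from a script. Its argument "increments" is a list of rows, each a list of 3 entries, a list of its own where there are three numbers: the turn, a rotation vector about the world's x, y, z in units of 6 degrees (1.0 is 6 degrees), then the shift along the world's x, y, z in m, then the opening, from 0 (shut) to 1 (fully open). A call has 1 to 8 rows; each row is the pose to reach, as a shift and turn from the pose commanded when the call began; what a row does not reach only later rows make up. A row lasts 1/12 s, in which the tool goes at most 41.7 mm and 7.16 degrees, less where a joint would pass 70% of its speed; a pose out of reach is approached as far as the arm can. A call with a gripper value outside its range is refused whole. The fingers move at their own pace and stop on an object; "squeeze" is the grip in N (left out, the last holds). Time passes only in rows, so rows that repeat a pose let the fingers close. It gives the time, the measured TCP pose, the force, the opening and the grip force at its end, in the units of the state.
- bot.state(): the state, without advancing time (a new reading comes with each control period).
- get_image(name): name is "side" or "top" or "wrist"; returns a dict with "pixels" (420x560x3 uint8, red, green, blue), "camera_matrix" (3x3 intrinsics, pixels), "R" (3x3) and "t" (3): a world point X has camera coordinates R X + t. Camera axes: x right, y down, z forward; pixel columns grow to the right and rows downward; lengths in m; the calibration is good to about 2 mm. A picture is of the moment at which its call begins. There is no depth.
- order.hand_in(): hands the job in; it is judged then, once.
The state is a dict: "time": time; "joint_positions": joint angles; "joint_vel": joint speeds; "tau": joint torques, N m; "position": TCP position; "tcp_rot": TCP orientation; "wrist_force": force on the tool from outside, world axes, zero at the start; "wrist_torque": the same for the moment, N m; "gripper_width": opening from 0.0 (shut) to 1.0 (fully open); "grip_force": force on a finger pad.
Only numpy, scipy, OpenCV 4.12 (cv2) and the standard library are available. Lean on these libraries where they do the work, as an engineer would, in place of code of your own. Each camera call takes 0.05 s, during which the arm holds its last target. There are 200 camera calls.

## Working session

There is one attempt and no reset: what is moved stays moved. The work goes in short steps, Python scripts to look and compute and a tool call to move; the robot and the scene stay as the last step left them, time stands still between calls to the robot, and variables do not carry over. Pictures are saved under pics/ and viewed, at most 10 in all, crops included, and the job is handed in when it is done.

Besides the shell and the picture viewer there is one more tool, called after "Emit:" as a command line: name --argument value ..., lists and objects as JSON in quotes. jog_arm: Moves the arm, as the interface text tells. Its arguments: {"type":"object","properties":{"increments":{"type":"array","items":{"type":"array"}},"squeeze":{"type":"number"}},"required":["increments"]}

```bash
mkdir -p pics; ls; python3 - <<'E'
from station import bot,get_image
import cv2,numpy as np
for n in("top","side"):
    d=get_image(n);cv2.imwrite(f"pics/{n}0.png",d["pixels"][:,:,::-1])
    print(n,d["camera_matrix"].tolist(),np.round(-d["R"].T@d["t"],3),np.round(d["R"],3).tolist())
s=bot.state();print(s["time"],s["position"],s["tcp_rot"],s["wrist_force"],s["gripper_width"])
E
```

```text
pics
top [[380.3614812866161, 0.0, 285.67982675287175], [0.0, 380.3614812866161, 210.87494015236163], [0.0, 0.0, 1.0]] [0.273 0.034 0.973] [[-0.02, -1.0, 0.003], [-0.983, 0.019, -0.184], [0.184, -0.006, -0.983]]
side [[423.08842694221875, 0.0, 279.2831405595496], [0.0, 423.08842694221875, 203.95459506733613], [0.0, 0.0, 1.0]] [0.403 0.924 0.996] [[-0.997, -0.071, 0.005], [-0.053, 0.7, -0.712], [0.047, -0.711, -0.702]]
0.1 [ 0.27817236 -0.58689525  0.21371484] [-7.56598642e-04  9.75603229e-01  2.19539752e-01 -2.54385092e-04] [-0.47894328 -0.02644287  0.48102751] 0.9999615674507508
```

View pics/top0.png

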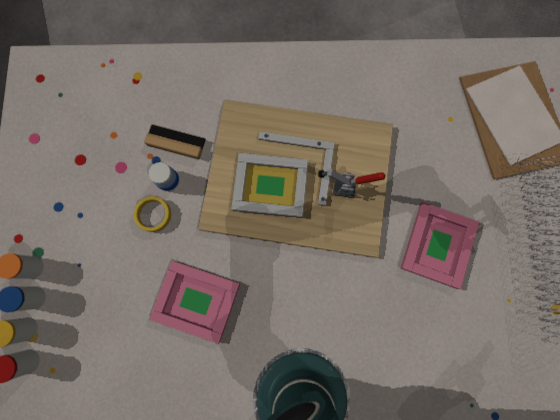

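View pics/side0.png

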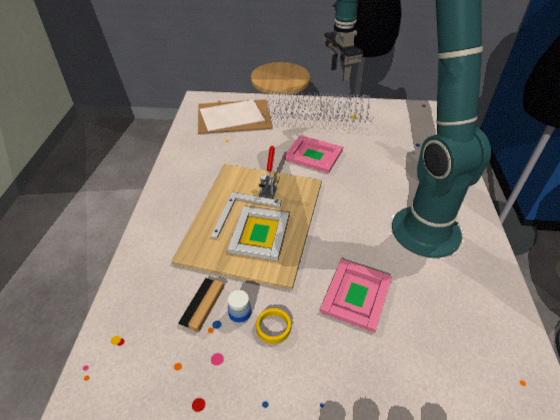

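The top view shows the board with corners near (223,101), (392,124), (381,256) and (200,230). The screen is centred near (270,185), the L-stop's corner is near (332,146), and the red handle runs from (357,179) to (385,176). The side view agrees. Next I measure with masks.

```bash
cat > h.py <<'E'
import numpy as np,cv2
from station import bot,get_image
def ray(d,uv,z):
    uv=np.atleast_2d(np.asarray(uv,float)); K,R,t=d["camera_matrix"],d["R"],d["t"]
    c=-R.T@t; r=(np.linalg.inv(K)@np.c_[uv,np.ones(len(uv))].T).T@R
    return c+r*((z-c[2])/r[:,2])[:,None]
def proj(d,X):
    x=d["R"]@np.asarray(X,float)+d["t"]; p=d["camera_matrix"]@x; return p[:2]/p[2]
def hsv(d): return cv2.cvtColor(d["pixels"],cv2.COLOR_RGB2HSV)
def blobs(m,amin):
    cs,_=cv2.findContours(m.astype(np.uint8),cv2.RETR_EXTERNAL,cv2.CHAIN_APPROX_NONE)
    return sorted([c[:,0,:] for c in cs if cv2.contourArea(c)>=amin],key=lambda c:-cv2.contourArea(c.reshape(-1,1,2)))
def rect(P):
    (c,s,a)=cv2.minAreaRect((P[:,:2]*1000).astype(np.float32)); return np.round(c,1),np.round(s,1),round(a,2)
E
python3 - <<'E'
from h import *
for n in("top","side"):
    d=get_image(n);H=hsv(d);h,s,v=[H[:,:,i].astype(int) for i in range(3)]
    wood=(h>10)&(h<24)&(s>60)&(v>90)
    b=blobs(wood,5000)
    print(n,"board",[rect(ray(d,c,.018)) for c in b])
    hull=cv2.convexHull(b[0]); M=np.zeros(s.shape,np.uint8);cv2.fillConvexPoly(M,hull,1);M=cv2.erode(M,np.ones((5,5)))
    gray=(M>0)&(s<60)&(v>90)
    for c in blobs(gray,150): print("gray",cv2.boundingRect(c),rect(ray(d,c,.038)),rect(ray(d,c,.030)))
    mesh=(M>0)&(((h>20)&(h<34)&(s>170))|((h>40)&(h<85)&(s>100)))
    for c in blobs(mesh,100): print("mesh",cv2.boundingRect(c),rect(ray(d,c,.023)))
    red=((h<6)|(h>174))&(s>150)&(v>60)
    for c in blobs(red,50): print("red",cv2.boundingRect(c))
    big=d["pixels"][90:270,190:400] if n=="top" else d["pixels"][130:290,170:340]
    S=3.3
    vis=big.copy(); 
    cv2.imwrite(f"pics/{n}1.png",cv2.resize(vis[:,:,::-1],None,fx=S,fy=S,interpolation=cv2.INTER_CUBIC))
    cv2.imwrite(f"pics/{n}m.png",(gray*255).astype(np.uint8))
E
```

```text
top board [(array([545.3,  -5.8]), array([459.5, 359.5]), 80.02)]
gray (231, 153, 77, 63) (array([518.6,  67. ]), array([181. , 150.1]), 82.94) (array([520.7,  67.3]), array([182.5, 151.4]), 82.94)
gray (258, 131, 77, 74) (array([561.9,   9.6]), array([200.9, 167.1]), 80.02) (array([564.4,   9.4]), array([202.7, 168.6]), 80.02)
mesh (256, 175, 29, 21) (array([518.9,  67.5]), array([69.6, 48.5]), 83.04)
red (0, 355, 15, 28)
red (356, 173, 29, 11)
red (75, 155, 11, 10)
side board [(array([548.5,   0.6]), array([473.7, 361.5]), 80.01)]
gray (228, 206, 61, 55) (array([521.4,  75.6]), array([196. , 150.6]), 83.28) (array([522.4,  68.5]), array([197.6, 151.9]), 83.28)
gray (211, 192, 70, 47) (array([564.1,  22.1]), array([208.9, 169.5]), 80.14) (array([565.5,  14.6]), array([210.6, 170.9]), 80.14)
mesh (240, 216, 38, 32) (array([522. ,  62.5]), array([116. ,  96.1]), 83.18)
red (192, 398, 13, 14)
red (267, 146, 7, 25)
```

View pics/top1.png

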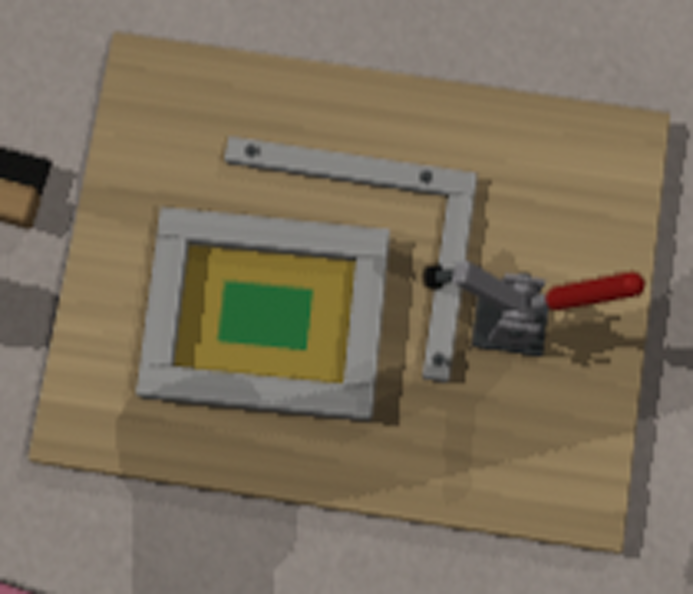

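The top crop shows the screen (crop 137..388, 208..417), the stop's inner corner at about crop (440,195) and the red handle tip at about crop (640,285). Measured yaw is -9.98° for the board and -7.06° for the screen. The screen centre is (518.6, 67.0) mm and home is about (556.2, 21.0) mm. I'll pinch the left rail at about (528, 144) mm.

Emit:
jog_arm --increments '[[[0,0,-0.7],[0.013,0.038,0],0.6],[[0,0,-1.4],[0.026,0.076,0],0.6],[[0,0,-2.1],[0.039,0.114,0],0.6],[[0,0,-2.8],[0.052,0.152,0],0.6],[[0,0,-3.5],[0.065,0.19,0],0.6],[[0,0,-4.2],[0.078,0.228,0],0.6],[[0,0,-4.9],[0.091,0.266,0],0.6],[[0,0,-5.4],[0.104,0.304,0],0.6]]'

```text
time: 0.87
position: [0.3826, -0.2814, 0.2147]
tcp_rot: [0.0, 0.998, -0.063, 0.0]
wrist_force: [1.1, -0.2, 0.1]
gripper_width: 0.6
grip_force: 0.0
```

Emit:
jog_arm --increments '[[[0,0,0],[0.013,0.038,0],0.6],[[0,0,0],[0.026,0.076,0],0.6],[[0,0,0],[0.039,0.114,0],0.6],[[0,0,0],[0.052,0.152,0],0.6],[[0,0,0],[0.065,0.19,0],0.6],[[0,0,0],[0.078,0.228,0],0.6],[[0,0,0],[0.091,0.266,0],0.6],[[0,0,0],[0.104,0.304,0],0.6]]'

```text
time: 1.53
position: [0.4867, 0.0225, 0.2148]
tcp_rot: [0.0, 0.998, -0.061, 0.0]
wrist_force: [1.1, -0.4, 0.8]
gripper_width: 0.603
grip_force: 0.0
```

Emit:
jog_arm --increments '[[[0,0,0],[0.013,0.038,0],0.6],[[0,0,0],[0.026,0.076,0],0.6],[[0,0,0],[0.038,0.114,-0.01],0.6],[[0,0,0],[0.042,0.123,-0.04],0.6],[[0,0,0],[0.042,0.123,-0.07],0.6],[[0,0,0],[0.042,0.123,-0.1],0.6],[[0,0,0],[0.042,0.123,-0.11],0.6],[[0,0,0],[0.042,0.123,-0.11],0.6]]'

```text
time: 2.2
position: [0.5264, 0.143, 0.102]
tcp_rot: [0.001, 0.998, -0.061, -0.003]
wrist_force: [0.3, -0.7, 0.5]
gripper_width: 0.601
grip_force: 0.0
```

```bash
python3 - <<'E'
from h import *
import numpy as np
from scipy.spatial.transform import Rotation as R
s=bot.state();q=s["tcp_rot"];M=R.from_quat(np.r_[q[1:],q[0]]).as_matrix()
print(s["time"],s["position"],s["wrist_force"],s["gripper_width"],"ydir deg",np.degrees(np.arctan2(M[1,1],M[0,1])),M[:,2])
d=get_image("wrist");cv2.imwrite("pics/w0.png",d["pixels"][:,:,::-1])
E
```

```text
2.2 [0.52641806 0.14299533 0.10201275] [ 0.32089906 -0.70899929  0.48792128] 0.6008535197013548 ydir deg -97.02837276977817 [-0.00570664 -0.00144604 -0.99998267]
```

View pics/w0.png

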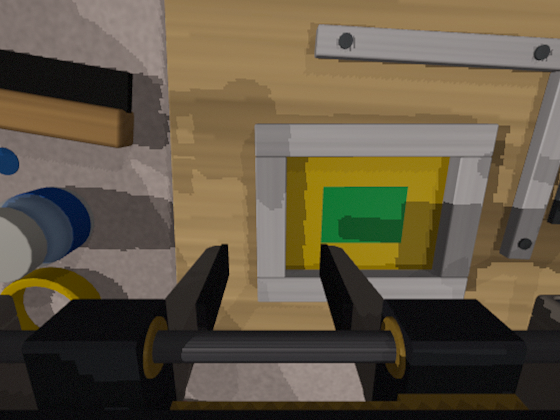

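The wrist view shows the fingers straddling the left rail (columns 257–287, between fingertips at about 225 and 325). I'll lower and pinch gently.

Emit:
jog_arm --increments '[[[0,0,0],[0,0,-0.03],0.6],[[0,0,0],[0,0,-0.055],0.6],[[0,0,0],[0,0,-0.07],0.6],[[0,0,0],[0,0,-0.076],0.6],[[0,0,0],[0,0,-0.076],0.6],[[0,0,0],[0,0,-0.076],0.2],[[0,0,0],[0,0,-0.076],0.2],[[0,0,0],[0,0,-0.076],0.2]]' --squeeze 15

```text
time: 2.92
position: [0.5296, 0.1439, 0.0302]
tcp_rot: [-0.0, 0.998, -0.061, 0.001]
wrist_force: [0.2, -0.0, 0.1]
gripper_width: 0.405
grip_force: 0.0
```

Emit:
jog_arm --increments '[[[0,0,0],[0,0,0],0.15],[[0,0,0],[0,0,0],0.15],[[0,0,0],[0,0,0],0.15],[[0,0,0],[0,0,0],0.15]]'

```text
time: 3.25
position: [0.5291, 0.1442, 0.0294]
tcp_rot: [-0.0, 0.998, -0.061, 0.001]
wrist_force: [-1.2, 0.5, 5.5]
gripper_width: 0.258
grip_force: 15.0
```

Emit:
jog_arm --increments '[[[0,0,0],[0,0,0.0005],0.15],[[0,0,0],[0,0,0.001],0.15],[[0,0,0],[0,0,0.001],0.15]]'

```text
time: 3.5
position: [0.5283, 0.1436, 0.0295]
tcp_rot: [0.0, 0.998, -0.061, -0.0]
wrist_force: [-0.1, 0.1, 0.6]
gripper_width: 0.258
grip_force: 15.0
```

Emit:
jog_arm --increments '[[[0,0,0],[0.003,-0.003,0],0.15],[[0,0,-0.1],[0.006,-0.007,0],0.15],[[0,0,-0.2],[0.01,-0.011,0],0.15],[[0,0,-0.25],[0.014,-0.015,0],0.15],[[0,0,-0.25],[0.018,-0.02,0],0.15],[[0,0,-0.25],[0.018,-0.02,0],0.15]]'

```text
time: 4.0
position: [0.5479, 0.1215, 0.0295]
tcp_rot: [0.001, 0.997, -0.076, 0.001]
wrist_force: [1.4, -1.0, -0.8]
gripper_width: 0.259
grip_force: 15.0
```

Emit:
jog_arm --increments '[[[0,0,-0.1],[0.004,-0.004,0],0.15],[[0,0,-0.2],[0.008,-0.008,0],0.15],[[0,0,-0.24],[0.012,-0.012,0],0.15],[[0,0,-0.24],[0.016,-0.016,0],0.15],[[0,0,-0.24],[0.016,-0.017,0],0.15],[[0,0,-0.24],[0.016,-0.017,0],0.15],[[0,0,-0.24],[0.016,-0.017,0],0.15]]'

```text
time: 4.58
position: [0.5628, 0.1058, 0.0295]
tcp_rot: [0.0, 0.996, -0.087, 0.0]
wrist_force: [0.3, -1.3, -1.8]
gripper_width: 0.259
grip_force: 15.0
```

```bash
cat > meas.py <<'E'
from h import *
import numpy as np
from scipy.spatial.transform import Rotation as R
s=bot.state();q=s["tcp_rot"];M=R.from_quat(np.r_[q[1:],q[0]]).as_matrix()
print(s["time"],np.round(s["position"],4),np.round(s["wrist_force"],1),"ydir",np.degrees(np.arctan2(M[1,1],M[0,1])))
d=get_image("top");H=hsv(d);h,sa,v=[H[:,:,i].astype(int) for i in range(3)]
g=(h>40)&(h<85)&(sa>100)
for c in blobs(g,100): print("green",cv2.boundingRect(c),rect(ray(d,c,.023)))
cv2.imwrite("pics/t_%d.png"%(s["time"]*100),cv2.resize(d["pixels"][90:270,190:400,::-1],None,fx=3.3,fy=3.3,interpolation=cv2.INTER_CUBIC))
E
python3 meas.py; ls pics
```

```text
4.5833 [0.5628 0.1058 0.0295] [ 0.3 -1.3 -1.8] ydir -99.98759085889175
green (180, 288, 32, 27) (array([232.3, 251.8]), array([66.2, 45.9]), 71.01)
side0.png
side1.png
sidem.png
t_458.png
top0.png
top1.png
topm.png
w0.png
```

Emit:
jog_arm --increments '[[[0,0,0],[0.002,-0.0003,0],0.15],[[0,0,0],[0.004,-0.0007,0],0.15],[[0,0,0],[0.006,-0.001,0],0.15],[[0,0,0],[0.006,-0.001,0],0.15],[[0,0,0],[0.006,-0.001,0],0.15]]'

```text
time: 5.05
position: [0.5688, 0.1058, 0.0295]
tcp_rot: [-0.0, 0.996, -0.087, 0.0]
wrist_force: [-0.3, -0.0, -2.3]
gripper_width: 0.257
grip_force: 15.0
```

Emit:
jog_arm --increments '[[[0,0,0],[0.0005,-0.0001,0],0.15],[[0,0,0],[0.001,-0.0002,0],0.15],[[0,0,0],[0.001,-0.0002,0],0.15]]'

```text
time: 5.3
position: [0.5695, 0.1056, 0.0295]
tcp_rot: [-0.0, 0.996, -0.087, -0.0]
wrist_force: [-1.4, 0.1, -2.3]
gripper_width: 0.261
grip_force: 15.0
```

Emit:
jog_arm --increments '[[[0,0,0],[0.0005,-0.0001,0],0.15],[[0,0,0],[0.001,-0.0002,0],0.15],[[0,0,0],[0.001,-0.0002,0],0.15]]'

```text
time: 5.55
position: [0.5706, 0.1051, 0.0295]
tcp_rot: [0.0, 0.996, -0.087, 0.0]
wrist_force: [-0.1, 0.1, -2.0]
gripper_width: 0.26
grip_force: 15.0
```

Emit:
jog_arm --increments '[[[0,0,0],[0.0005,-0.0001,-0.0003],0.15],[[0,0,0],[0.001,-0.0002,-0.0003],0.15],[[0,0,0],[0.001,-0.0002,-0.0003],0.15]]'

```text
time: 5.8
position: [0.5712, 0.1051, 0.0295]
tcp_rot: [0.0, 0.996, -0.087, -0.0]
wrist_force: [-2.7, -0.3, 2.9]
gripper_width: 0.259
grip_force: 15.0
```

Emit:
jog_arm --increments '[[[0,0,0],[0.0005,-0.0001,0],0.15],[[0,0,0],[0.001,-0.0002,0],0.15],[[0,0,0],[0.001,-0.0002,0],0.15]]'

```text
time: 6.05
position: [0.5714, 0.1051, 0.0295]
tcp_rot: [0.0, 0.996, -0.087, -0.001]
wrist_force: [-6.3, 0.1, 5.6]
gripper_width: 0.261
grip_force: 15.0
```

Emit:
jog_arm --increments '[[[0,0,0],[-0.0008,0.0001,0.0002],0.15],[[0,0,0],[-0.0012,-0.002,0.0002],0.15],[[0,0,0],[-0.0015,-0.004,0.0002],0.15],[[0,0,0],[-0.0017,-0.005,0.0002],0.15],[[0,0,0],[-0.0017,-0.005,0.0002],0.15]]'

```text
time: 6.47
position: [0.5707, 0.1012, 0.0295]
tcp_rot: [-0.001, 0.996, -0.086, 0.0]
wrist_force: [-2.3, 3.4, 0.2]
gripper_width: 0.26
grip_force: 15.0
```

Emit:
jog_arm --increments '[[[0,0,0],[-0.0001,-0.0005,0],0.15],[[0,0,0],[-0.0002,-0.001,0],0.15],[[0,0,0],[-0.0002,-0.001,0],0.15]]'

```text
time: 6.72
position: [0.5706, 0.1005, 0.0295]
tcp_rot: [-0.001, 0.996, -0.086, 0.0]
wrist_force: [-3.1, 4.5, 0.4]
gripper_width: 0.26
grip_force: 15.0
```

Emit:
jog_arm --increments '[[[0,0,0],[-0.0001,-0.0005,0],0.15],[[0,0,0],[-0.0002,-0.001,0],0.15],[[0,0,0],[-0.0002,-0.001,0],0.15]]'

```text
time: 6.97
position: [0.5704, 0.0995, 0.0295]
tcp_rot: [-0.001, 0.996, -0.086, 0.0]
wrist_force: [-1.9, 4.7, 0.6]
gripper_width: 0.258
grip_force: 15.0
```

Emit:
jog_arm --increments '[[[0,0,0],[-0.0001,-0.0005,0],0.15],[[0,0,0],[-0.0002,-0.001,0],0.15],[[0,0,0],[-0.0002,-0.001,0],0.15]]'

```text
time: 7.22
position: [0.5703, 0.0994, 0.0295]
tcp_rot: [-0.002, 0.996, -0.086, 0.0]
wrist_force: [-2.3, 6.2, -0.6]
gripper_width: 0.259
grip_force: 15.0
```

Emit:
jog_arm --increments '[[[0,0,0],[-0.0001,-0.0004,0],0.15],[[0,0,0],[-0.0001,-0.0007,0],0.15],[[0,0,0],[-0.0001,-0.0007,0],0.15]]'

```text
time: 7.47
position: [0.5704, 0.0994, 0.0295]
tcp_rot: [-0.002, 0.996, -0.086, 0.001]
wrist_force: [-2.4, 7.3, -0.7]
gripper_width: 0.258
grip_force: 15.0
```

Emit:
jog_arm --increments '[[[0,0,0],[-0.0001,-0.0003,0],0.15],[[0,0,0],[-0.0001,-0.0005,0],0.15],[[0,0,0],[-0.0001,-0.0005,0],0.15]]'

```text
time: 7.72
position: [0.5704, 0.0993, 0.0295]
tcp_rot: [-0.002, 0.996, -0.086, 0.001]
wrist_force: [-1.6, 8.4, -3.0]
gripper_width: 0.256
grip_force: 15.0
```

Emit:
jog_arm --increments '[[[0,0,0],[0.0005,-0.0001,0],0.15],[[0,0,0],[0.001,-0.0002,0],0.15],[[0,0,0],[0.0015,-0.0003,0],0.15],[[0,0,0],[0.0015,-0.0003,0],0.15]]'

```text
time: 8.05
position: [0.5704, 0.0993, 0.0295]
tcp_rot: [-0.002, 0.996, -0.086, -0.001]
wrist_force: [-5.8, 8.1, 1.8]
gripper_width: 0.258
grip_force: 15.0
```

Emit:
jog_arm --increments '[[[0,0,0],[0.0005,-0.0001,0],0.15],[[0,0,0],[0.001,-0.0002,0],0.15],[[0,0,0],[0.001,-0.0002,0],0.15]]'

```text
time: 8.3
position: [0.5704, 0.0993, 0.0295]
tcp_rot: [-0.002, 0.996, -0.085, -0.002]
wrist_force: [-8.3, 8.2, 4.8]
gripper_width: 0.258
grip_force: 15.0
```

```bash
python3 meas.py; ls pics|tail -1
```

```text
8.3 [0.5704 0.0993 0.0295] [-8.3  8.2  4.8] ydir -99.80390230089213
green (180, 288, 32, 27) (array([232.3, 251.8]), array([66.2, 45.9]), 71.01)
w0.png
```

Emit:
jog_arm --increments '[[[0,0,0],[0.0003,-0.0006,-0.0],0.15],[[0,0,0],[0.0006,-0.001,0],0.15],[[0,0,0],[0.0006,-0.001,0],0.15],[[0,0,0],[0.0006,-0.001,0],0.15]]'

```text
time: 8.68
position: [0.5704, 0.0993, 0.0295]
tcp_rot: [-0.002, 0.996, -0.085, -0.002]
wrist_force: [-8.7, 11.0, 4.7]
gripper_width: 0.259
grip_force: 15.0
```

Emit:
jog_arm --increments '[[[0,0,0],[-0.002,0.003,0],0.15],[[0,0,0],[-0.004,0.005,0],0.5],[[0,0,0],[-0.004,0.005,0],0.5],[[0,0,0],[-0.004,0.005,0],0.5],[[0,0,0],[-0.004,0.005,0.02],0.5],[[0,0,0],[-0.004,0.005,0.06],0.5],[[0,0,0],[-0.004,0.005,0.1],0.5],[[0,0,0],[-0.004,0.005,0.13],0.5]]'

```text
time: 9.35
position: [0.5705, 0.0985, 0.1625]
tcp_rot: [-0.0, 0.996, -0.087, 0.002]
wrist_force: [1.0, 0.6, 0.6]
gripper_width: 0.502
grip_force: 0.0
```

Emit:
jog_arm --increments '[[[0,0,0],[-0.02,0.03,0.02],0.5],[[0,0,0],[-0.05,0.05,0.03],0.5],[[0,0,0],[-0.08,0.07,0.04],0.5],[[0,0,0],[-0.11,0.09,0.05],0.5],[[0,0,0],[-0.14,0.11,0.06],0.0],[[0,0,0],[-0.16,0.13,0.06],0.0],[[0,0,0],[-0.16,0.13,0.06],0.0],[[0,0,0],[-0.16,0.13,0.06],0.0]]'

```text
time: 10.02
position: [0.4092, 0.2297, 0.2202]
tcp_rot: [-0.0, 0.996, -0.086, 0.001]
wrist_force: [-0.6, -0.1, 1.1]
gripper_width: 0.228
grip_force: 0.0
```

```bash
python3 - <<'E'
from h import *
print(bot.state()["position"],bot.state()["time"])
D={}
for n in("top","side"):
    d=D[n]=get_image(n);H=hsv(d);h,s,v=[H[:,:,i].astype(int) for i in range(3)]
    wood=(h>10)&(h<24)&(s>60)&(v>90)
    g=(h>40)&(h<85)&(s>100)
    for c in blobs(g,100): print(n,"green",cv2.boundingRect(c),rect(ray(d,c,.023)))
    red=((h<6)|(h>174))&(s>150)&(v>60)
    for c in blobs(red,50):
        x,y,w,hh=cv2.boundingRect(c); print("red",x,y,w,hh, np.round(cv2.fitLine(c.astype(np.float32),cv2.DIST_L2,0,.01,.01).ravel(),2))
    big=d["pixels"][90:270,190:400] if n=="top" else d["pixels"][130:290,170:340]
    cv2.imwrite(f"pics/{n}2.png",cv2.resize(big[:,:,::-1],None,fx=3.3,fy=3.3,interpolation=cv2.INTER_CUBIC))
# predicted handle tip at +/-: cast extreme red pixel
print(ray(D["top"],[[383,176]],.157))
E
python3 -c "
import cv2,numpy as np
a=cv2.imread('pics/top2.png');b=cv2.imread('pics/side2.png');h=400
f=lambda i:cv2.resize(i,(395,int(i.shape[0]*395/i.shape[1])))
a,b=f(a),f(b);H=max(len(a),len(b));p=lambda i:cv2.copyMakeBorder(i,0,H-len(i),0,0,0)
cv2.imwrite('pics/both2.png',np.hstack([p(a),p(b)]))"
```

```text
[0.40919203 0.22965311 0.22021363] 10.0167
top green (427, 230, 25, 31) (array([ 356.6, -353.4]), array([46.5, 65.5]), 68.81)
top green (273, 161, 29, 21) (array([555.8,  22.5]), array([69.5, 48.3]), 80.43)
red 0 355 17 28 [ 1.4000e-01 -9.9000e-01  6.0700e+00  3.6842e+02]
red 356 173 29 11 [ 9.8000e-01 -2.0000e-01  3.6976e+02  1.7784e+02]
side green (345, 283, 23, 24) (array([237.5, 269. ]), array([65.9, 46.6]), 70.22)
side green (239, 213, 21, 18) (array([558.1,  22.8]), array([67.4, 49.5]), 80.11)
red 192 398 13 14 [  0.64  -0.77 197.97 404.44]
red 267 146 7 25 [ 1.4000e-01 -9.9000e-01  2.7008e+02  1.5846e+02]
[[ 0.50003813 -0.18880153  0.157     ]]
```

View pics/top2.png

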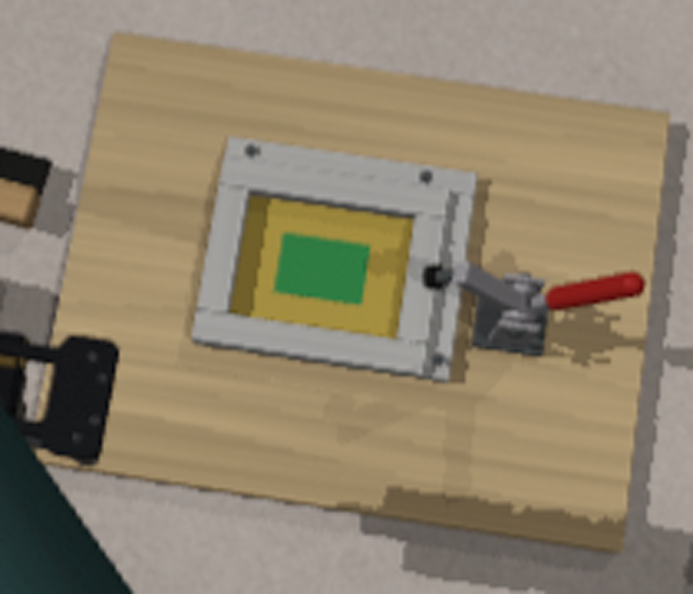

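View pics/side2.png

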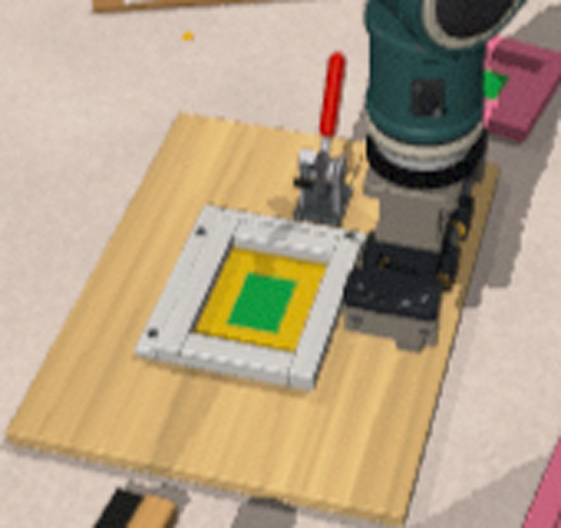

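The screen is flush in the corner in both views: the green patch is at top-view pixel (287,171) with yaw 80.1–80.4°, against 80.02° for the board. I'll finish with a self-aligning push of closed fingers at the middle of the near rail, then of the left rail.

Emit:
jog_arm --increments '[[[0,0,0],[0.008,-0.035,-0.01],0],[[0,0,0],[0.018,-0.07,-0.025],0],[[0,0,0],[0.028,-0.105,-0.045],0],[[0,0,0],[0.037,-0.14,-0.06],0],[[0,0,0],[0.045,-0.17,-0.08],0],[[0,0,0],[0.049,-0.19,-0.11],0],[[0,0,0],[0.049,-0.19,-0.14],0],[[0,0,0],[0.049,-0.19,-0.15],0]]'

```text
time: 10.78
position: [0.4564, 0.0355, 0.0658]
tcp_rot: [0.001, 0.996, -0.09, -0.003]
wrist_force: [-1.2, 0.6, 0.5]
gripper_width: 0.003
grip_force: 0.0
```

Emit:
jog_arm --increments '[[[0,0,0],[0,0,-0.02],0],[[0,0,0],[0,0,-0.035],0],[[0,0,0],[0,0,-0.04],0],[[0,0,0],[0,0,-0.04],0]]'

```text
time: 11.12
position: [0.4577, 0.039, 0.0287]
tcp_rot: [0.0, 0.996, -0.087, -0.001]
wrist_force: [-0.4, 0.7, -0.5]
gripper_width: 0.007
grip_force: 0.0
```

Emit:
jog_arm --increments '[[[0,0,0],[0.003,-0.0005,0],0],[[0,0,0],[0.006,-0.001,0],0],[[0,0,0],[0.009,-0.0015,0],0],[[0,0,0],[0.011,-0.002,0],0],[[0,0,0],[0.011,-0.002,0],0]]'

```text
time: 11.53
position: [0.4702, 0.0371, 0.0302]
tcp_rot: [-0.0, 0.996, -0.087, 0.001]
wrist_force: [0.2, 0.1, -0.5]
gripper_width: 0.003
grip_force: 0.0
```

Emit:
jog_arm --increments '[[[0,0,0],[0.0008,-0.0001,0],0],[[0,0,0],[0.0016,-0.0002,0],0],[[0,0,0],[0.0024,-0.0004,0],0],[[0,0,0],[0.003,-0.0005,0],0],[[0,0,0],[0.003,-0.0005,0],0]]'

```text
time: 11.95
position: [0.4722, 0.0366, 0.0295]
tcp_rot: [0.0, 0.996, -0.087, 0.0]
wrist_force: [-0.3, -0.4, 0.0]
gripper_width: 0.006
grip_force: 0.0
```

Emit:
jog_arm --increments '[[[0,0,0],[0.0008,-0.0001,0],0],[[0,0,0],[0.0015,-0.0002,0],0],[[0,0,0],[0.0015,-0.0002,0],0]]'

```text
time: 12.2
position: [0.4736, 0.0365, 0.0295]
tcp_rot: [0.0, 0.996, -0.087, -0.0]
wrist_force: [-0.9, 0.8, -0.7]
gripper_width: 0.007
grip_force: 0.0
```

Emit:
jog_arm --increments '[[[0,0,0],[0.0008,-0.0001,0],0],[[0,0,0],[0.0015,-0.0002,0],0],[[0,0,0],[0.0015,-0.0002,0],0]]'

```text
time: 12.45
position: [0.4738, 0.0364, 0.0293]
tcp_rot: [0.0, 0.996, -0.087, -0.001]
wrist_force: [-4.5, 0.8, 3.7]
gripper_width: 0.004
grip_force: 2.3
```

Emit:
jog_arm --increments '[[[0,0,0],[0.0008,-0.0001,0],0],[[0,0,0],[0.0016,-0.0003,0],0],[[0,0,0],[0.0022,-0.0004,0],0],[[0,0,0],[0.0022,-0.0004,0],0],[[0,0,0],[0.0022,-0.0004,0],0]]'

```text
time: 12.87
position: [0.4738, 0.0363, 0.029]
tcp_rot: [0.001, 0.996, -0.087, -0.003]
wrist_force: [-9.4, 2.2, 7.0]
gripper_width: 0.006
grip_force: 4.7
```

Emit:
jog_arm --increments '[[[0,0,0],[-0.006,0.001,0],0],[[0,0,0],[-0.02,0.003,0],0],[[0,0,0],[-0.03,0.005,0.02],0],[[0,0,0],[-0.03,0.005,0.06],0],[[0,0,0],[-0.01,0.03,0.08],0],[[0,0,0],[0.02,0.06,0.08],0],[[0,0,0],[0.05,0.085,0.08],0],[[0,0,0],[0.08,0.105,0.08],0]]'

```text
time: 13.53
position: [0.5598, 0.1431, 0.1109]
tcp_rot: [-0.001, 0.996, -0.086, 0.002]
wrist_force: [0.5, -0.3, -0.0]
gripper_width: 0.006
grip_force: 0.0
```

Emit:
jog_arm --increments '[[[0,0,0],[0.018,0.009,0],0],[[0,0,0],[0.018,0.009,-0.03],0],[[0,0,0],[0.018,0.009,-0.06],0],[[0,0,0],[0.018,0.009,-0.08],0],[[0,0,0],[0.018,0.009,-0.08],0],[[0,0,0],[0.017,0.004,-0.08],0],[[0,0,0],[0.016,-0.001,-0.08],0],[[0,0,0],[0.016,-0.001,-0.08],0]]'

```text
time: 14.2
position: [0.5746, 0.1384, 0.0312]
tcp_rot: [0.0, 0.996, -0.088, 0.001]
wrist_force: [0.3, -0.6, 0.2]
gripper_width: 0.002
grip_force: 0.0
```

Emit:
jog_arm --increments '[[[0,0,0],[-0.0004,-0.002,0],0],[[0,0,0],[-0.0007,-0.004,0],0],[[0,0,0],[-0.001,-0.006,0],0],[[0,0,0],[-0.001,-0.006,0],0]]'

```text
time: 14.53
position: [0.5726, 0.1332, 0.03]
tcp_rot: [0.0, 0.996, -0.087, 0.0]
wrist_force: [-0.6, -0.4, -0.8]
gripper_width: 0.004
grip_force: 0.0
```

Emit:
jog_arm --increments '[[[0,0,0],[-0.0002,-0.001,0],0],[[0,0,0],[-0.0004,-0.002,0],0],[[0,0,0],[-0.0005,-0.003,0],0],[[0,0,0],[-0.0005,-0.003,0],0]]'

```text
time: 14.87
position: [0.5717, 0.1306, 0.0294]
tcp_rot: [0.0, 0.996, -0.087, -0.0]
wrist_force: [-0.8, -0.2, -0.2]
gripper_width: 0.011
grip_force: 0.0
```

Emit:
jog_arm --increments '[[[0,0,0],[-0.0002,-0.001,0],0],[[0,0,0],[-0.0003,-0.002,0],0],[[0,0,0],[-0.0003,-0.002,0],0],[[0,0,0],[-0.0003,-0.002,0],0]]'

```text
time: 15.2
position: [0.5714, 0.1288, 0.0295]
tcp_rot: [0.0, 0.996, -0.087, -0.0]
wrist_force: [0.0, -0.3, -0.7]
gripper_width: 0.004
grip_force: 0.0
```

Emit:
jog_arm --increments '[[[0,0,0],[-0.0002,-0.001,0],0],[[0,0,0],[-0.0003,-0.002,0],0],[[0,0,0],[-0.0003,-0.002,0],0],[[0,0,0],[-0.0003,-0.002,0],0]]'

```text
time: 15.53
position: [0.5712, 0.1268, 0.0295]
tcp_rot: [0.0, 0.996, -0.087, -0.0]
wrist_force: [0.4, -0.2, 0.0]
gripper_width: 0.01
grip_force: 0.0
```

Emit:
jog_arm --increments '[[[0,0,0],[-0.0002,-0.001,0],0],[[0,0,0],[-0.0003,-0.002,0],0],[[0,0,0],[-0.0003,-0.002,0],0],[[0,0,0],[-0.0003,-0.002,0],0]]'

```text
time: 15.87
position: [0.5709, 0.1251, 0.0295]
tcp_rot: [-0.0, 0.996, -0.087, -0.0]
wrist_force: [-0.0, 0.4, 0.2]
gripper_width: 0.008
grip_force: 0.4
```

Emit:
jog_arm --increments '[[[0,0,0],[-0.0002,-0.001,0],0],[[0,0,0],[-0.0003,-0.002,0],0],[[0,0,0],[-0.0004,-0.0025,0],0],[[0,0,0],[-0.0004,-0.0025,0],0]]'

```text
time: 16.2
position: [0.5708, 0.1249, 0.0297]
tcp_rot: [-0.002, 0.996, -0.086, 0.001]
wrist_force: [1.1, 6.2, -2.1]
gripper_width: 0.003
grip_force: 2.9
```

Emit:
jog_arm --increments '[[[0,0,0],[-0.0002,-0.001,0],0],[[0,0,0],[-0.0003,-0.0018,0],0],[[0,0,0],[-0.0003,-0.0018,0],0],[[0,0,0],[-0.0003,-0.0018,0],0]]'

```text
time: 16.53
position: [0.5708, 0.1248, 0.03]
tcp_rot: [-0.003, 0.996, -0.086, 0.001]
wrist_force: [1.1, 8.6, -2.5]
gripper_width: 0.007
grip_force: 4.3
```

Emit:
jog_arm --increments '[[[0,0,0],[0.001,0.006,0],0],[[0,0,0],[0.003,0.02,0],0],[[0,0,0],[0.003,0.02,0.03],0],[[0,0,0],[0.003,0.02,0.07],0],[[0,0,0],[0.003,0.02,0.11],0],[[0,0,0],[0.003,0.02,0.15],0],[[0,0,0],[0.003,0.02,0.19],0],[[0,0,0],[0.003,0.02,0.23],0]]'

```text
time: 17.2
position: [0.5728, 0.1406, 0.2617]
tcp_rot: [0.0, 0.996, -0.087, -0.0]
wrist_force: [1.2, -0.6, 0.5]
gripper_width: 0.003
grip_force: 0.0
```

```bash
python3 - <<'E'
from h import *
from scipy.optimize import least_squares
s=bot.state();print(s["position"],s["time"])
d={n:get_image(n) for n in("top","side")}
th=np.radians(-9.98);x=np.array([np.cos(th),np.sin(th),0]);y=np.array([-x[1],x[0],0])
def ax(c,n):   # mid axis line end points of red handle
    H=hsv(d[n]);h,sa,v=[H[:,:,i].astype(int) for i in range(3)]
    m=((h<8)|(h>172))&(sa>120)&(v>50)
    for b in blobs(m,50):
        X,Y,w,hh=cv2.boundingRect(b)
        if (n=="top" and 340<X<370) or (n=="side" and 255<X<280):
            M=np.zeros(m.shape,np.uint8);cv2.drawContours(M,[b.reshape(-1,1,2)],-1,1,-1)
            p=np.argwhere(M)[:,::-1].astype(float);c0=p.mean(0);u=np.linalg.svd(p-c0)[2][0] if len(p)<3000 else None
            t=(p-c0)@u; return c0,[c0+u*t.min(),c0+u*t.max()],len(p)
P={n:ax(None,n) for n in d}
for n in P:print(n,[np.round(q,1) for q in P[n][1]],P[n][2],np.round(P[n][0],1))
# handle centre of mass triangulated: red from 39 to 117 mm off hinge
A=lambda X:np.r_[proj(d["top"],X)-P["top"][0],proj(d["side"],X)-P["side"][0]]
r=least_squares(A,[.51,-.17,.13]);print("red centroid",np.round(r.x,4),np.round(r.fun,1))
u=-np.sin(.6)*y+np.array([0,0,np.cos(.6)])
hinge=r.x-.078*u;print("hinge",hinge,"tip",hinge+.108*u)
c=np.array([.6145,-.0807,.018]);c=c+np.array([.0007,.0015,0]);e=hinge-c;print("in stop",e@x,e@y,e[2])
E
```

```text
[0.57277417 0.14062511 0.26165181] 17.2
top [array([384.2, 175. ]), array([355.2, 180.9])] 192 [369.9 177.9]
side [array([271.8, 146. ]), array([268.5, 171.1])] 113 [270.1 158.7]
red centroid [ 0.5057 -0.1672  0.1244] [ 0.  -0.3  0.4  0.1]
hinge [ 0.51330927 -0.12382322  0.06006596] tip [ 0.50274093 -0.18388186  0.14920221]
in stop -0.09261554741443681 -0.0616061104740501 0.04206596139868947
```

Emit:
jog_arm --increments '[[[0,0,0],[-0.008,-0.038,0],0],[[0,0,0],[-0.016,-0.076,0],0],[[0,0,0],[-0.024,-0.114,0],0],[[0,0,0],[-0.032,-0.152,0],0],[[0,0,0],[-0.041,-0.19,0],0],[[0,0,0],[-0.049,-0.228,0],0],[[0,0,0],[-0.057,-0.266,0],0],[[0,0,0],[-0.065,-0.304,0],0]]'

```text
time: 17.97
position: [0.5071, -0.1651, 0.259]
tcp_rot: [0.0, 0.996, -0.087, -0.001]
wrist_force: [0.1, -0.3, -0.7]
gripper_width: 0.002
grip_force: 0.0
```

Emit:
jog_arm --increments '[[[0,0,0],[-0.008,-0.038,0],0],[[0,0,0],[-0.014,-0.068,0],0],[[0,0,0],[-0.014,-0.068,-0.02],0],[[0,0,0],[-0.014,-0.068,-0.06],0],[[0,0,0],[-0.014,-0.068,-0.095],0],[[0,0,0],[-0.014,-0.068,-0.125],0],[[0,0,0],[-0.014,-0.068,-0.125],0],[[0,0,0],[-0.014,-0.068,-0.125],0]]'

```text
time: 18.63
position: [0.4931, -0.2309, 0.1332]
tcp_rot: [-0.001, 0.996, -0.087, -0.002]
wrist_force: [-0.2, -0.6, 0.2]
gripper_width: 0.005
grip_force: 0.0
```

```bash
python3 - <<'E'
from h import *
print(bot.state()["position"])
d=get_image("wrist");a=d["pixels"]
t=get_image("top")["pixels"][110:260,250:450]
cv2.imwrite("pics/w3.png",np.hstack([cv2.resize(a,(400,300)),cv2.resize(t,(400,300),interpolation=cv2.INTER_CUBIC)])[:,:,::-1])
E
```

```text
[ 0.49313655 -0.23085167  0.13316393]
```

View pics/w3.png

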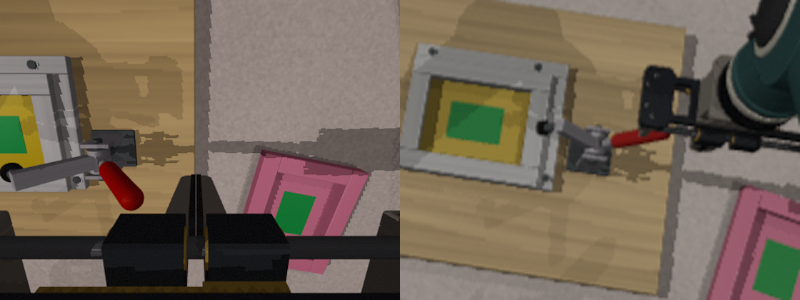

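The wrist view (left half) shows the closed fingers at about (195,180) beside the red handle tip at about (128,195), on its -y side. Next I push along board +y.

Emit:
jog_arm --increments '[[[0,0,0],[0.001,0.006,0],0],[[0,0,0],[0.002,0.012,0],0],[[0,0,0],[0.003,0.017,0],0],[[0,0,0],[0.0037,0.021,0],0],[[0,0,0],[0.0037,0.021,0],0]]'

```text
time: 19.15
position: [0.4985, -0.209, 0.1351]
tcp_rot: [-0.0, 0.996, -0.086, 0.0]
wrist_force: [-0.1, -0.1, -0.5]
gripper_width: 0.005
grip_force: 0.0
```

Emit:
jog_arm --increments '[[[0,0,0],[0.0004,0.002,0],0],[[0,0,0],[0.0007,0.004,0],0],[[0,0,0],[0.001,0.006,0],0],[[0,0,0],[0.001,0.006,0],0]]'

```text
time: 19.48
position: [0.4985, -0.2067, 0.1349]
tcp_rot: [0.001, 0.996, -0.088, 0.0]
wrist_force: [-1.0, -5.2, 0.9]
gripper_width: 0.004
grip_force: 2.7
```

Emit:
jog_arm --increments '[[[0,0,0],[0.0004,0.002,0],0],[[0,0,0],[0.0007,0.004,0],0],[[0,0,0],[0.001,0.006,0],0],[[0,0,0],[0.001,0.006,0],0]]'

```text
time: 19.82
position: [0.4991, -0.2043, 0.1363]
tcp_rot: [0.004, 0.996, -0.089, 0.0]
wrist_force: [-5.4, -11.0, 11.6]
gripper_width: 0.004
grip_force: 6.6
```

Emit:
jog_arm --increments '[[[0,0,0],[0,0,0.003],0],[[0,0,0],[-0.001,0,0.004],0],[[0,0,0],[-0.001,0,0.004],0]]'

```text
time: 20.07
position: [0.4995, -0.2006, 0.1394]
tcp_rot: [0.001, 0.996, -0.088, 0.001]
wrist_force: [0.0, -6.1, 4.2]
gripper_width: 0.004
grip_force: 3.4
```

Emit:
jog_arm --increments '[[[0,0,0],[0.0004,0.002,0.0013],0],[[0,0,0],[0.0007,0.004,0.0026],0],[[0,0,0],[0.001,0.006,0.004],0]]'

```text
time: 20.32
position: [0.5006, -0.1944, 0.1433]
tcp_rot: [0.001, 0.996, -0.088, 0.001]
wrist_force: [-0.8, -5.2, 3.1]
gripper_width: 0.004
grip_force: 3.0
```

Emit:
jog_arm --increments '[[[0,0,0],[0.0005,0.003,0.0016],0],[[0,0,0],[0.001,0.006,0.003],0],[[0,0,0],[0.0016,0.009,0.0043],0],[[0,0,0],[0.002,0.012,0.0055],0],[[0,0,0],[0.0026,0.015,0.0065],0]]'

```text
time: 20.73
position: [0.5029, -0.1781, 0.1496]
tcp_rot: [0.0, 0.996, -0.087, 0.001]
wrist_force: [-1.0, -4.3, 3.8]
gripper_width: 0.002
grip_force: 1.9
```

Emit:
jog_arm --increments '[[[0,0,0],[0.0005,0.003,0.0009],0],[[0,0,0],[0.001,0.006,0.0017],0],[[0,0,0],[0.0016,0.009,0.0025],0],[[0,0,0],[0.002,0.012,0.0032],0],[[0,0,0],[0.0026,0.015,0.0036],0]]'

```text
time: 21.15
position: [0.5048, -0.1614, 0.1523]
tcp_rot: [-0.0, 0.996, -0.087, -0.0]
wrist_force: [0.2, -1.0, 1.2]
gripper_width: 0.008
grip_force: 0.6
```

Emit:
jog_arm --increments '[[[0,0,0],[0.0005,0.003,0.0005],0],[[0,0,0],[0.001,0.006,0.001],0],[[0,0,0],[0.0016,0.009,0.0012],0],[[0,0,0],[0.002,0.012,0.0014],0],[[0,0,0],[0.002,0.012,0.0014],0]]'

```text
time: 21.57
position: [0.5071, -0.1492, 0.1538]
tcp_rot: [-0.0, 0.996, -0.086, -0.0]
wrist_force: [-0.6, -0.7, 0.3]
gripper_width: 0.003
grip_force: 0.0
```

Emit:
jog_arm --increments '[[[0,0,0],[0.0005,0.003,0],0],[[0,0,0],[0.001,0.006,0],0],[[0,0,0],[0.0016,0.009,0],0],[[0,0,0],[0.0016,0.009,0],0]]'

```text
time: 21.9
position: [0.5088, -0.1405, 0.154]
tcp_rot: [-0.0, 0.996, -0.086, -0.0]
wrist_force: [0.4, 0.3, -0.2]
gripper_width: 0.009
grip_force: 0.0
```

Emit:
jog_arm --increments '[[[0,0,0],[-0.006,-0.035,0.01],0],[[0,0,0],[-0.013,-0.075,0.04],0],[[0,0,0],[-0.02,-0.115,0.07],0],[[0,0,0],[-0.027,-0.15,0.1],0],[[0,0,0],[-0.04,-0.18,0.1],0],[[0,0,0],[-0.05,-0.21,0.1],0],[[0,0,0],[-0.05,-0.21,0.1],0],[[0,0,0],[-0.05,-0.21,0.1],0]]'

```text
time: 22.57
position: [0.457, -0.3543, 0.2541]
tcp_rot: [0.0, 0.996, -0.09, -0.0]
wrist_force: [0.8, -0.4, 0.3]
gripper_width: 0.005
grip_force: 0.0
```

```bash
python3 - <<'E'
from h import *
a=get_image("top");b=get_image("side")
for n,d in(("top",a),("side",b)):
    H=hsv(d);h,s,v=[H[:,:,i].astype(int) for i in range(3)]
    for c in blobs((h>40)&(h<85)&(s>100),100): print(n,"green",cv2.boundingRect(c),rect(ray(d,c,.023)))
f=lambda i:cv2.resize(i,(400,350),interpolation=cv2.INTER_CUBIC)
cv2.imwrite("pics/f.png",np.hstack([f(a["pixels"][90:266,200:401]),f(b["pixels"][130:290,150:333])])[:,:,::-1])
E
```

```text
top green (180, 288, 32, 27) (array([232.3, 251.9]), array([66.4, 46. ]), 71.01)
top green (427, 230, 25, 31) (array([ 356.7, -353.4]), array([46.5, 65.3]), 68.81)
top green (273, 161, 29, 21) (array([555.8,  22.5]), array([69.5, 48.3]), 80.43)
side green (345, 283, 23, 24) (array([237.5, 269. ]), array([65.8, 46.9]), 70.79)
side green (239, 213, 21, 18) (array([558.1,  22.8]), array([67.4, 49.5]), 80.11)
side green (304, 149, 20, 11) (array([ 361.5, -335.9]), array([43.4, 64.3]), 69.16)
```

View pics/f.png

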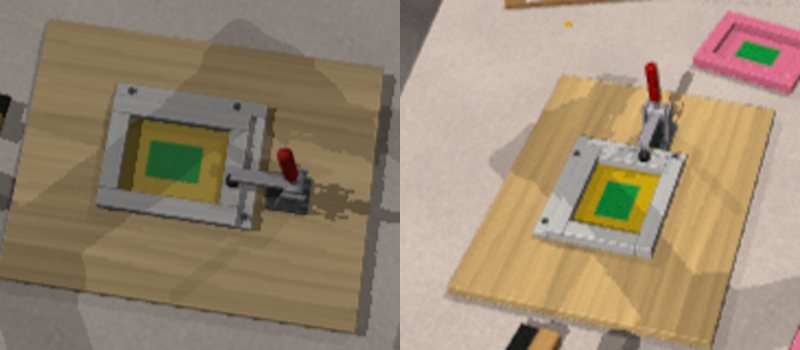

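The handle is past upright (tip at about (287,155) in the left view). The pad rests on the right rail at about (232,181), the screen is flush and hasn't moved, and the arm is clear. I'm handing in.

```bash
python3 -c "
from station import order
print(order.hand_in())"
```

```text
the job is handed in; nothing more can be done
None
```

The screen is seated flush in the corner stop and pressed home with about 9–11 N, the clamp is snapped shut on its right rail, the arm is clear, and the job was handed in at about 23 s; the highest contact force I saw was about 17 N, briefly, while starting the handle.

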